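# Charge the suction work holder

### The arm

A 7-joint arm with a two-finger parallel gripper is mounted at the origin on a cart in front of the work surface, level with it; the furniture and walls round the work are solid. World frame = base frame: x ahead of the robot, y to its left, z up, the work surface at z = 0. Lengths are in m, angles in rad, forces in N, time in s.
With the tool pointing down it reaches from about 0.35 to 0.9 m from the base axis. Payload 19.9 kg.
Tool frame: the origin (TCP) lies between the finger pads; the fingertips stand 19 mm ahead of it and the grasp point (between the pads) is the TCP; z points along the fingers, y is the line along which they close (so a half turn about z gives the same grasp; the last joint's range is limited). The gripper opens to 94 mm and grips with 3 to 60 N. Pads are 16 mm wide; open, the fingers measure 119 mm over their backs; the gripper's body (75 mm by 177 mm) begins 78 mm behind the grasp point.
Start: joints at [1.143, 0.417, -0.01, 1.614, 0.005, 1.111, -0.053], TCP at [0.235, -0.579, 0.224] pointing down, gripper open.
Joint ranges: [-2.81, 2.81], [-0.39, 2.02], [-1.27, 1.25], [0.06, 2.57], [-1.19, 4.33], [0.19, 2], [-2.82, 2.82]. Speed limits (rad/s): [1.89, 1.89, 2.39, 2.39, 3.01, 3.01, 3.01].

### API

Orientations are given as a 3x3 rotation matrix whose columns are the frame's x, y, z axes.
In Python, from rig import robot gives the robot as it stands. Calls block until the motion is done:
- robot.move_ptp(position, orientation): joint-space move of the TCP to a pose.
- robot.move_linear(position, velocity=0.15, frame=None, threshold=None): straight line of the TCP; frame=None keeps the orientation; velocity is the mean speed in m/s. With threshold (N) it stops when the force on the tool has changed by that much, and returns True; else False.
- robot.goto_joints(angles): joint-space move.
- robot.gripper_to(opening): finger opening in m; the grip force is fixed at half the most; returns when the fingers have stopped.
- robot.pause(seconds).
- robot.ik(position, orientation): joint angles nearest the present ones, or None.
- robot.get_state(): the state.
- robot.grab_frame(name): name is "scene" or "side" or "wrist"; returns the picture (384x512x3 uint8, red, green, blue); there is no depth.
- robot.camera_info(name): a dict with "fx", "fy", "cx", "cy" (pixels), "rvec" (rotation vector, rad) and "tvec" (3), from world to camera coordinates, as OpenCV has them. Camera axes: x right, y down, z forward; pixel columns grow to the right and rows downward; lengths in m; the calibration is good to about 2 mm. The wrist camera is an equidistant fisheye: a pixel r from the principal point sees the ray r / f radians off the axis. A picture is of the moment at which its call begins: read the wrist's pose just before it. camera_info takes no time and is no camera call; for the wrist camera it gives the pose at the moment of the call.
A pose or a line that the arm cannot do raises robot.PlanningError and nothing moves.
- robot.sign_off(): hands the job in; it is judged then, once.
The state is a dict: "time": time; "qpos": joint angles; "joint_vel": joint speeds; "effort": joint torques, N m; "ee_pos": TCP position; "tool_rot": TCP orientation; "force": force on the tool from outside, world axes, zero at the start; "moment": the same for the moment, N m; "opening": finger opening in m; "grasp_force": force on a finger pad.
Only numpy, scipy, OpenCV 4.12 (cv2) and the standard library are available. Lean on these libraries where they do the work, as an engineer would, in place of code of your own. Each camera call takes 0.05 s, during which the arm holds its last target. There are 200 camera calls.

### The job

Charge the suction work holder so that it grips the round wooden blank lying on its pad: push the pump's mushroom knob right down and let it come all the way up again, over and over, until the indicator pin beside it stands fully out with its black ring clear of the brass bush. Stop pumping as soon as the pin is fully out and leave the knob up; do not touch the pin, and leave the blank and the things lying around where they are.

Things in the scene. Friction and masses are not known exactly. Their poses are not given: they have to be found in the camera images.
- work_holder: aluminium base plate fixed to the bench (12 mm thick, x -60 to +200, y -95 to +60 mm in its frame) with a steel pump barrel on its origin (54 mm wide, top 108 mm above the bench), a grey pin housing (44 x 42 mm, top at 76 mm) at x = 0, y = -68 mm and a round rubber pad (110 mm wide, top at 26 mm) at x = +125, y = -17.5 mm. Origin: on the bench under the barrel's axis; z up
- knob_top (a point): centre of the flat top of the black mushroom knob on the pump's plunger, moving with it. The knob is 42 mm across (flat for 36 mm) and 20 mm thick; its top is 150 mm above the bench when up, 130 mm when pressed right down
- plunger (a joint): how far the knob is pressed down, in m: 0 up, 0.020 at its bottom stop. A spring pushes it up again by itself: about 7 N to start, about 15 N at the bottom. Short strokes do not count: press it to within 1.5 mm of the bottom and let it up to within 1 mm of the top to work the pin one step
- pin_lift (a joint): how far the indicator pin stands out, in m; starts anywhere from 0 to 0.020. Each full stroke lifts it, as the knob goes down, to about the next of the steps 0.009, 0.018, 0.027, 0.036 (give or take 1.5 mm; a first lift may be 2 to 11 mm) and it stays there as the knob comes up. 0.036 is fully out, 0.034 will do
- charge_pin: the indicator pin, an upright steel pin 16 mm thick that slides up out of a brass bush (26 mm wide, top 80 mm above the bench) on the pin housing. Origin: centre of its top end, 82 mm above the bench when in, 118 mm when fully out. A black ring round it, 30 to 36 mm below its top end, shows above the bush only when it is fully out
- blank: round wooden turning blank, 127 mm across, 37 mm thick, lying loose on the pad; origin at the centre of its underside
- cabinet_knob: small turned wooden cabinet knob, 44 mm across, 38 mm high, loose on the bench; origin under its centre
- sanding_block: sanding block, 65 x 112 x 37 mm, loose on the bench; origin under its centre
- tape_measure: black tape measure, 37 x 93 x 68 mm, standing loose on the bench; origin under its centre

How it is judged:
At the end, for the whole second after the job is handed in: the indicator pin stands out at least 34 mm (of 36), the knob is back up within 2 mm, the blank lies within 10 mm and the loose things within 20 mm of where they began (value of joint pin_lift above 0.034 m and value of joint plunger below 0.002 m and distance of blank from where it was at the start of the episode below 0.01 m and distance of each of cabinet_knob, sanding_block, tape_measure from where it was at the start of the episode below 0.02 m); the robot touches nothing.
It fails at once if a further stroke is begun after the pin is already fully out: the knob is pushed down through 4 to 11 mm (faster than 10 mm/s) with the pin out 34 mm or more (value of joint pin_lift above 0.034 m and value of joint plunger between 0.004 and 0.011 m and velocity of joint plunger above 0.01 m/s).
It fails at once if the robot touches the indicator pin (more than 1 N) (contact force between any of the arm, the fingers and charge_pin above 1 N).
It fails at once if the blank is lifted or shifted on its pad by more than 10 mm (distance of blank from where it was at the start of the episode above 0.01 m).
It fails at once if a thing lying around is lifted or shifted by more than 20 mm (distance of any of cabinet_knob, sanding_block, tape_measure from where it was at the start of the episode above 0.02 m).
It also fails if it takes over 38 s, if anything falls off the work surface, if the arm or the gripper's body presses on something with over 40 N, if the wrist force passes 120 N, or if a joint passes its speed limit or range.

## Working session

There is one attempt and no reset: what is moved stays moved. The work goes in short steps, each a Python script; the robot and the scene stay as the last script left them, time stands still between calls to the robot, and variables do not carry over. Pictures are saved under pics/ and viewed, at most 10 in all, crops included, and the job is handed in when it is done.

```bash
mkdir -p pics; python3 - <<'E'
from rig import robot
import cv2,numpy as np
a=[robot.grab_frame(n) for n in("scene","side")]
for n,i in zip(("scene","side"),a):
    cv2.imwrite(f"pics/{n}0.png",i[...,::-1]); c=robot.camera_info(n); print(n,c, -cv2.Rodrigues(np.array(c["rvec"]))[0].T@np.array(c["tvec"]).ravel())
print(robot.get_state()["time"])
E
```

```text
scene {'fx': 416.4148678616932, 'fy': 416.4148678616932, 'cx': 257.59721342816147, 'cy': 184.88735157791717, 'rvec': array([ 0.80350345, -2.26087875,  1.42858527]), 'tvec': array([0.43783665, 0.2338006 , 0.66913001])} [0.02949704 0.66861007 0.4961745 ]
side {'fx': 380.66929814597006, 'fy': 380.66929814597006, 'cx': 259.38026442369187, 'cy': 193.23133189720264, 'rvec': array([ 0.7225186 , -2.46879541,  1.24929565]), 'tvec': array([0.49215137, 0.24299076, 0.69807958])} [0.16678366 0.61572047 0.6177735 ]
0.1
```

View pics/scene0.png

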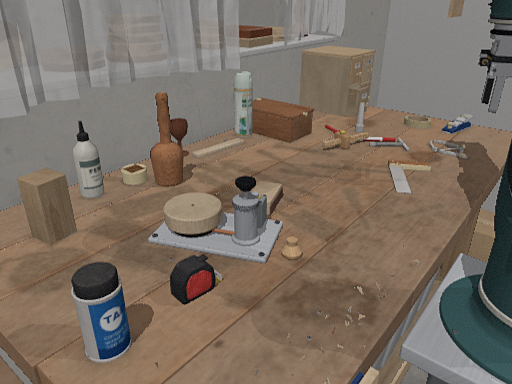

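View pics/side0.png

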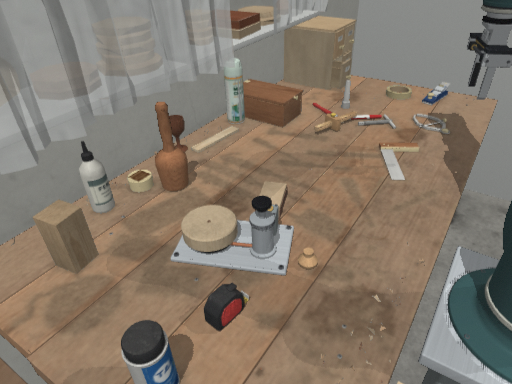

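The scene view shows the knob at about (246,184), with the blank at (193,212), the cabinet knob at (291,248) and the tape measure at (193,278). The side view shows the knob at (262,204). The pin is partly hidden behind the barrel, so I'll zoom in.

```bash
cat > h.py <<'E'
import cv2,numpy as np
from rig import robot
def cam(n):
    c=robot.camera_info(n);R=cv2.Rodrigues(np.array(c["rvec"]))[0];return c,R,-R.T@np.array(c["tvec"]).ravel()
def onplane(n,u,v,z):
    c,R,o=cam(n);d=R.T@np.array([(u-c["cx"])/c["fx"],(v-c["cy"])/c["fy"],1]);return o+d*(z-o[2])/d[2]
def proj(n,p):
    c,R,o=cam(n);q=R@(np.array(p)-o);return np.array([c["fx"]*q[0]/q[2]+c["cx"],c["fy"]*q[1]/q[2]+c["cy"]])
E
python3 - <<'E'
from h import *
out=[]
for n,(u,v) in(("scene",(246,186)),("side",(262,206))):
    i=cv2.imread(f"pics/{n}0.png")
    w=i[v-25:v+25,u-25:u+25]; m=(w.max(2)<60).astype(np.uint8)
    k,l,s,c=cv2.connectedComponentsWithStats(m);j=1+s[1:,4].argmax();print(n,s[j]+[u-25,v-25,0,0,0],c[j]+[u-25,v-25])
    out.append(cv2.resize(i[v-40:v+80,u-100:u+60],None,fx=3.7,fy=3.7,interpolation=cv2.INTER_CUBIC)[:,:400*2])
    cu=c[j]+[u-25,v-25]; print("axis est at z=.140",onplane(n,*cu,.140))
cv2.imwrite("pics/crop1.png",cv2.resize(np.hstack(out),(800,300)))
cv2.imwrite("pics/crop1.png",cv2.resize(np.hstack([o[:,180:580] for o in out]),(800,444)))
for n,u,v in(("scene",193,201),("side",209,219)): print("blank top",onplane(n,u,v,.063))
E
```

```text
scene [235 176  21  16 247] [245.13765182 183.11336032]
axis est at z=.140 [0.51742045 0.09698405 0.14      ]
side [252 196  19  16 245] [261.11836735 203.34285714]
axis est at z=.140 [0.51619585 0.09836532 0.14      ]
blank top [0.65168615 0.11829861 0.063     ]
blank top [0.64190324 0.12656352 0.063     ]
```

View pics/crop1.png

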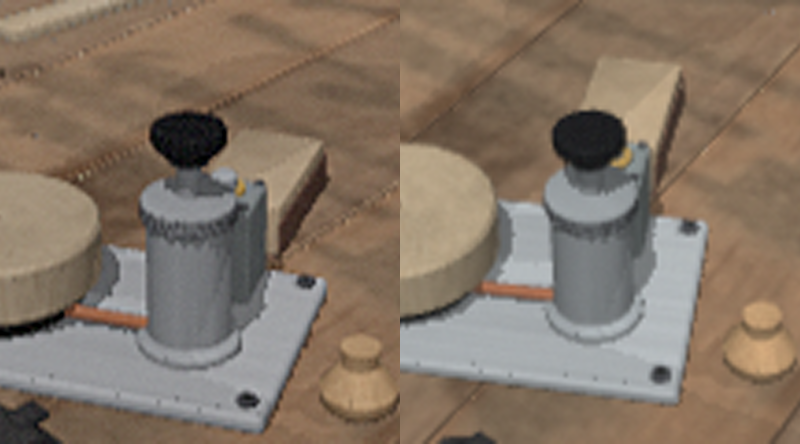

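The knob is at about (0.517, 0.0975). The two views agree to 2 mm, and the knob–blank distance of about 0.135 fits the model. I'll move above it with the fingers closed and check from near.

```bash
python3 - <<'E'
from h import *
s=robot.get_state();R0=s["tool_rot"];print(np.round(R0,2))
a=np.arctan2(.0975,.517)-np.arctan2(-.579,.235)
R=cv2.Rodrigues(np.array([0,0,a]))[0]@R0
print(robot.ik([.517,.0975,.28],R))
robot.gripper_to(0)
robot.move_ptp([.517,.0975,.28],R)
c,Rc,o=cam("wrist"); f=robot.grab_frame("wrist")
s=robot.get_state();print(s["time"],s["ee_pos"],np.round(s["tool_rot"],2),s["opening"],s["force"]);print(c,o,np.round(Rc,2))
cv2.imwrite("pics/w1.png",f[...,::-1]); cv2.imwrite("pics/sc1.png",robot.grab_frame("scene")[...,::-1])
np.save("R.npy",s["tool_rot"])
E
```

```text
[[ 0.93  0.38 -0.  ]
 [ 0.38 -0.93  0.  ]
 [-0.   -0.   -1.  ]]
[ 0.44690776  0.27446662 -0.82138042  1.76944962  0.2151708   1.19185248
 -0.24969501]
4.1667 [0.51721039 0.0967379  0.2798795 ] [[-0.18  0.98 -0.  ]
 [ 0.98  0.18 -0.  ]
 [-0.   -0.   -1.  ]] 0.0003412582231764558 [-0.17038385 -0.18878051  0.02918424]
{'fx': 297.3186396354542, 'fy': 297.3186396354542, 'cx': 251.28082597576116, 'cy': 192.04273517069043, 'rvec': array([-2.85232384, -0.26489462, -0.03557801]), 'tvec': array([-0.52668498, -0.04379554,  0.44654395])} [0.50333743 0.1760042  0.44089746] [[ 0.98  0.18 -0.  ]
 [ 0.18 -0.95  0.27]
 [ 0.05 -0.27 -0.96]]
```

View pics/w1.png

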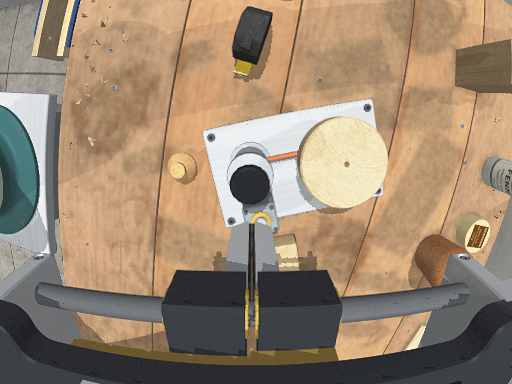

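The wrist view looks down on the knob top at (250,184), the blank's centre at (346,163), and the brass bush and pin at about (262,217), partly behind the fingers. Next I'll refine the knob position from this view, turn the tool so the camera sees the pin freely, and make the first stroke.

```bash
cat >> h.py <<'E'
def wproj(p,W):
    c,R,o=W;q=R@(np.array(p)-o);t=np.arctan2(np.hypot(q[0],q[1]),q[2]);a=q[:2]/np.hypot(q[0],q[1]);return np.array([c["cx"],c["cy"]])+c["fx"]*t*a
def wray(u,v,W,z):
    c,R,o=W;e=np.array([u-c["cx"],v-c["cy"]]);r=np.hypot(*e);t=r/c["fx"];d=R.T@np.r_[np.sin(t)*e/r,np.cos(t)];return o+d*(z-o[2])/d[2]
E
python3 - <<'E'
from h import *
W=cam("wrist");i=cv2.imread("pics/w1.png");h=cv2.cvtColor(i,cv2.COLOR_BGR2HSV)
def blob(m,u,v,r):
    mm=np.zeros(m.shape,np.uint8);mm[v-r:v+r,u-r:u+r]=m[v-r:v+r,u-r:u+r]
    k,l,s,c=cv2.connectedComponentsWithStats(mm);j=1+s[1:,4].argmax();return s[j],c[j]
s,c=blob(i.max(2)<50,250,184,28);print(s,c);k=wray(*c,W,.147);print("knob",k)
for e in((s[0],c[1]),(s[0]+s[2]-1,c[1])):print(wray(*e,W,.145))
b=wray(346,163,W,.063);print("blank",b)
yaw=np.arctan2(*(b-k)[1::-1])-np.arctan2(-17.5,125);print("yaw",np.degrees(yaw),np.hypot(*(b-k)[:2]))
pin=k[:2]+.068*np.array([np.sin(yaw),-np.cos(yaw)]);print("pin",pin,wproj([*pin,.08],W),wproj([*pin,.10],W),wproj([*pin,.118],W))
for p in ((209,133),(372,105),(231,221)):print(wray(*p,W,.012))
R=np.load("R.npy")
for d in range(-180,181,20):
    Q=cv2.Rodrigues(np.array([0,0,np.radians(d)]))[0]@R
    a=robot.ik([*k[:2],.28],Q);b=robot.ik([*k[:2],.147],Q)
    if a is not None and b is not None:print(d,np.round(a,2),np.round(b,2))
E
```

```text
[230 165  39  39 697] [249.50502152 185.45911047]
knob [0.51534677 0.10033394 0.147     ]
[0.49566848 0.09611581 0.145     ]
[0.53414404 0.1033421  0.145     ]
blank [0.63951513 0.13317218 0.063     ]
yaw 22.783214186452494 0.12843726985821394
pin [0.54167946 0.03763953] [260.91264288 221.80810223] [261.38683952 227.73885854] [261.85399631 233.60542959]
[0.44886393 0.13196298 0.012     ]
[0.67850403 0.22302284 0.012     ]
[0.50310346 0.00422386 0.012     ]
-180 [ 0.63  0.35 -1.08  1.77  0.33  1.22  2.79] [-1.08  0.56  1.09  1.96 -0.6   0.99 -2.66]
-160 [-1.14  0.32  1.09  1.82 -0.3   1.19 -2.56] [-1.08  0.56  1.09  1.96 -0.6   0.99 -2.31]
-140 [ 0.15  0.21 -0.46  1.78  0.1   1.17 -2.6 ] [ 0.06  0.36 -0.37  1.93  0.16  0.89 -2.65]
-120 [ 0.18  0.22 -0.5   1.78  0.11  1.17 -2.26] [ 0.1   0.36 -0.42  1.92  0.19  0.89 -2.32]
-100 [ 0.22  0.22 -0.55  1.78  0.12  1.17 -1.92] [ 0.14  0.37 -0.48  1.92  0.21  0.9  -2.  ]
-80 [ 0.26  0.23 -0.6   1.78  0.14  1.18 -1.59] [ 0.19  0.38 -0.53  1.92  0.24  0.9  -1.67]
-60 [ 0.3   0.24 -0.65  1.78  0.15  1.18 -1.25] [ 0.23  0.39 -0.59  1.92  0.27  0.
[... 407 characters left out ...]
6  1.2   0.4 ] [ 0.44  0.47 -0.86  1.91  0.43  0.96  0.26]
60 [ 0.58  0.32 -1.01  1.77  0.29  1.21  0.72] [ 0.48  0.49 -0.92  1.91  0.47  0.97  0.58]
80 [ 0.62  0.35 -1.07  1.77  0.33  1.22  1.04] [ 0.53  0.52 -0.99  1.91  0.52  0.99  0.89]
100 [ 0.67  0.38 -1.14  1.77  0.36  1.23  1.36] [ 0.57  0.55 -1.05  1.91  0.56  1.01  1.2 ]
120 [ 0.71  0.41 -1.21  1.77  0.4   1.25  1.67] [ 0.61  0.59 -1.12  1.91  0.62  1.04  1.5 ]
140 [ 0.63  0.35 -1.08  1.77  0.33  1.22  2.09] [ 0.65  0.63 -1.19  1.91  0.67  1.07  1.81]
160 [ 0.63  0.35 -1.08  1.77  0.33  1.22  2.44] [ 0.68  0.68 -1.25  1.91  0.73  1.11  2.11]
180 [ 0.63  0.35 -1.08  1.77  0.33  1.22  2.79] [-1.08  0.56  1.09  1.96 -0.6   0.99 -2.66]
```

```bash
cat >> h.py <<'E'
K=np.array([.516,.099])
def stroke():
    robot.move_linear([*K,.172],velocity=.1)
    hit=robot.move_linear([*K,.143],velocity=.04,threshold=28)
    s=robot.get_state();print("down",hit,s["ee_pos"],s["force"])
    robot.move_linear([*K,.174],velocity=.06)
    s=robot.get_state();print("up",s["ee_pos"],s["force"],s["time"])
def shots(tag,old=()):
    row=[]
    for n in("scene","side"):
        i=robot.grab_frame(n)[...,::-1];cv2.imwrite(f"pics/{tag}_{n}.png",i)
        if n=="scene":row+=[cv2.imread(f) for f in old]
        row.append(i)
    out=[]
    for j,i in enumerate(row):
        u,v=(proj("side" if j==len(row)-1 else "scene",[.5417,.037,.10])).astype(int)
        out.append(cv2.resize(i[v-30:v+30,u-30:u+20],None,fx=5,fy=5,interpolation=cv2.INTER_CUBIC))
    cv2.imwrite(f"pics/{tag}.png",np.hstack(out))
E
python3 - <<'E'
from h import *
for z in (.08,.082,.091,.1,.109,.118):print(z,proj("scene",[.5417,.0376,z]),proj("side",[.5417,.0376,z]))
stroke();shots("s1",["pics/sc1.png"])
E
```

```text
0.08 [254.36721813 195.90201876] [266.82504068 206.8420959 ]
0.082 [254.3720041 195.0888168] [266.81429548 206.15357949]
0.091 [254.39365371 191.4102544 ] [266.76558234 203.03220329]
0.1 [254.41548954 187.70005029] [266.71627249 199.87259166]
0.109 [254.437514   183.95779447] [266.6663549  196.67403774]
0.118 [254.45972956 180.18306978] [266.61581825 193.4358171 ]
down True [0.51653888 0.09907944 0.14917523] [-5.55387125 -2.29523516 18.45107718]
up [0.51581385 0.09884306 0.17357021] [-0.23754233 -0.24007769  0.24116188] 6.625
```

View pics/s1.png

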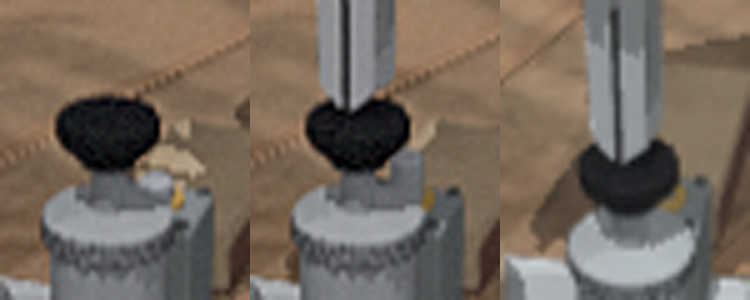

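The stroke bottomed at TCP z = 0.149, as it should. In the scene camera the pin top rose about 5 px, which is roughly 12 mm and puts it near 0.098. So the pin is at the first or second step and another stroke is safe.

```bash
python3 - <<'E'
from h import *
stroke();shots("s2",["pics/sc1.png","pics/s1_scene.png"])
robot.move_linear([*K,.22],velocity=.2)
robot.move_linear([.40,.02,.19],velocity=.2)
W=cam("wrist");i=robot.grab_frame("wrist")[...,::-1];cv2.imwrite("pics/w2.png",i)
u,v=wproj([.5417,.0376,.1],W).astype(int);print(u,v,robot.get_state()["time"])
for z in(.08,.1,.109,.118):print(z,wproj([.5417,.0376,z],W)-[u-35,v-35])
w=cv2.resize(i[max(v-35,0):v+35,u-35:u+35],(300,300),interpolation=cv2.INTER_CUBIC)
s=cv2.imread("pics/s2.png")[:,:750];cv2.imwrite("pics/v2.png",cv2.resize(np.hstack([s[:,250:],w]),(800,300)))
E
```

```text
down True [0.51633142 0.09910441 0.14923951] [-5.16785539 -2.3787478  15.66245251]
up [0.51581074 0.09885689 0.17351053] [0.13997495 1.17208128 0.11967818] 8.1417
395 209 9.5417
0.08 [27.63730464 29.61941829]
0.1 [35.94703264 35.9610887 ]
0.109 [39.98148499 39.06772178]
0.118 [44.21494305 42.34738679]
```

View pics/v2.png

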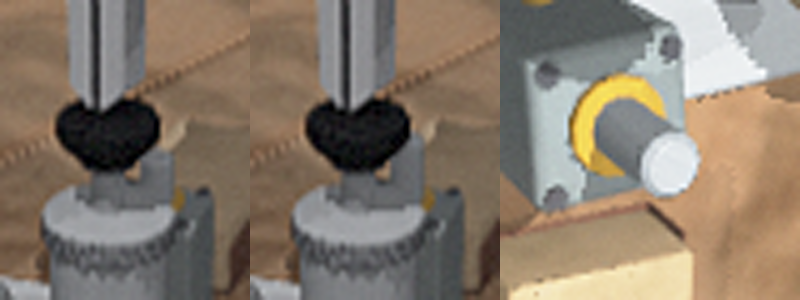

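The wrist crop shows the bush centre where z = 0.080 predicts it. The pin top is at z ≈ 0.108, so the lift is about 27 mm, and no ring shows yet. Exactly one more stroke is needed.

```bash
python3 - <<'E'
from h import *
robot.move_linear([*K,.20],velocity=.2)
stroke()
robot.move_linear([*K,.22],velocity=.2)
robot.move_linear([.40,.02,.19],velocity=.2)
W=cam("wrist");i=robot.grab_frame("wrist")[...,::-1];f=robot.grab_frame("scene")[...,::-1]
u,v=wproj([.5417,.0376,.1],W).astype(int);print(robot.get_state()["time"])
for z in(.08,.109,.118):print(z,(wproj([.5417,.0376,z],W)-[u-35,v-35])*300/70)
w=cv2.resize(i[v-35:v+35,u-35:u+35],(300,300),interpolation=cv2.INTER_CUBIC)
u,v=proj("scene",[.5417,.037,.10]).astype(int)
cv2.imwrite("pics/v3.png",np.hstack([cv2.resize(f[v-60:v+90,u-120:u+80],(400,300)),w]))
E
```

```text
down True [0.51656359 0.09909686 0.14919003] [-6.26920933 -2.42884609 17.22039102]
up [0.51582134 0.09881964 0.17357458] [-0.21632885  0.18356072  0.81963768] 12.0
13.35
0.08 [118.29536829 126.60102549]
0.109 [171.2254712  167.10751006]
0.118 [189.37746361 181.16777327]
```

View pics/v3.png

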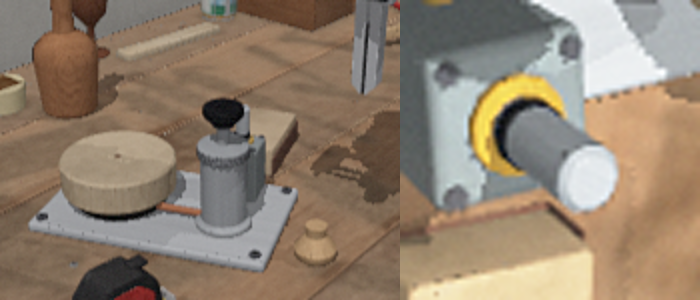

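The black ring now shows above the bush, and the pin top at crop pixel (187,178) gives z ≈ 0.117. The knob is up and the other things are where they were, so I'll hand in.

```bash
python3 -c "
from rig import robot
print(robot.sign_off())"
```

```text
the job is handed in; nothing more can be done
None
```

I charged the work holder with three full strokes and handed the job in: the pin stands about 35–36 mm out with its black ring clear, the knob is up, and nothing else looks to have moved; the judge's verdict was not shown.

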